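Seat the eared cover plate in the casting bracket

TASK

Pick up the eared aluminium cover plate by its rib and slide its two ears down into the clip-lined slots of the casting bracket, then push it down gently but firmly by feel until it lies flat and bears on the white mould, held there by the clips. The mould cracks if it is pressed hard (18 N is too much), and how high it stands differs from setup to setup. Let go of the plate and leave the other things on the table where they are.

Things in the scene. Friction and masses are not known exactly. Their poses are not given: they have to be found in the camera images.
- plate: The loose aluminium cover plate, about 0.25 kg, lying flat on the table: 90 mm (x) by 96 mm (y), 8 mm thick. From the middle of each y edge sticks an ear, 18 mm wide in x, 24 mm long, 8 mm thick: 144 mm over the ears. A grip rib stands on top. Origin: centre of the underside, z up. After half a turn about z it is the same.
- rib_top (a point): Middle of the top of the cover plate's grip rib, 44 mm above the plate's underside, on the plate's z axis. The rib is 12 mm thick in the plate's x, 50 mm long in its y, and stands 36 mm above the plate. Axes as the plate's.
- bracket: The casting bracket, fixed: dark steel base 130 mm (x) by 180 mm (y), 8 mm thick, with a grey post at each y end, 88 mm high. Each post has an upright slot, open at the top and towards the middle, for one ear; the plate's y axis goes along the bracket's, either way round. Nothing stands between the posts above the mould. Origin: centre of the base's underside, on the table, z up.
- slots_top (a point): Point midway between the two slot mouths, on the bracket's z axis, 88 mm above the table; axes as the bracket's. The slots lie at 51 to 75 mm from it along y either way (3 mm play at each ear's end). Sprung steel strips line both x sides of each slot: 15 mm apart when empty, flaring to 26 mm in the top 12 mm. They grip the ears: sliding down takes 4 to 10 N; let go, the plate stays put.
- mould: The white scalloped mould half, 85 mm across, in the middle of the bracket on a springy bed (15 N per mm, 5 mm travel) on a height screw. This origin is the bracket's origin, whatever the height. The mould's top, on which the plate's underside bears, lies 22 to 50 mm above the table: it differs each time, is not measured and must be felt. More than 18 N cracks it.
- spare: A bystander: small round aluminium plate 68 mm across with a rib, without ears; not to be used. Origin: centre of its underside.
- jar_a: A bystander: small clear glass jar, 40 mm across, 50 mm high. Origin: centre of its underside.
- jar_b: A bystander: small green glass jar, 40 mm across, 50 mm high. Origin: centre of its underside.
- mixing: A bystander: white mixing cup, 76 mm across, 85 mm high. Origin: centre of its underside.
- resin: A bystander: white bottle, 64 mm across, 170 mm high. Origin: centre of its underside.
Things that resemble listed ones, but are neither listed nor needed, are in the scene too. Leave any turquoise look-alike of the plate alone.

How it is judged:
On the way, in this order (a step that is already met when the one before it is completed fails the run):
1. the plate is lifted clear of the table, to the height of the posts (height (world z) of plate above 0.09 m), for 0.1 s.
2. both ears are in the slots, between the clips (horizontal distance between plate and bracket below 0.006 m and angle between the y axis of plate and the y axis of bracket, either way round below 0.1 rad and z of plate in the frame of bracket below 0.07 m), for 0.1 s.
At the end, for the whole second after the job is handed in: The plate rests in the bracket with both ears in the slots (centre within 6 mm of the bracket's axis, within 0.1 rad of its direction, either way round), level within 0.035 rad (2 degrees), bearing on the mould with more than 2 N, released and at rest (horizontal distance between plate and bracket below 0.006 m and angle between the y axis of plate and the y axis of bracket, either way round below 0.1 rad and z of plate in the frame of bracket below 0.056 m and angle between plate's own z axis and vertical below 0.035 rad and contact force between plate and mould above 2 N and linear speed of plate below 0.01 m/s); the robot touches nothing.
It fails at once if the mould is pressed with more than 18 N (contact force between plate and mould above 18 N).
It fails at once if the fingers or arm press the mould with more than 18 N (contact force between the arm and mould above 18 N).
It fails at once if a bystander is pushed more than 20 mm (distance of any of spare, jar_a, jar_b, mixing, resin from where it was at the start of the episode above 0.02 m).
It also fails if it takes over 48 s, if anything falls off the work surface, if the arm or the gripper's body presses on something with over 40 N, if the wrist force passes 120 N, or if a joint passes its speed limit or range.

ROBOT

A 6-joint arm with a two-finger parallel gripper is mounted at the origin on the work surface. World frame = base frame: x ahead of the robot, y to its left, z up, the work surface at z = 0. Lengths are in m, angles in rad, forces in N, time in s.
With the tool pointing down it reaches from about 0.35 to 0.775 m from the base axis. Payload 5.5 kg.
Tool frame: the origin (TCP) lies midway between the tips of the shut fingers; the grasp point (between the pads) lies 19 mm behind it; z points along the fingers, y is the line along which they close (so a half turn about z gives the same grasp; the last joint's range is limited). The gripper opens to 85 mm and grips with 20 to 120 N. Pads are 22 mm wide; open, the fingers measure 114 mm over their backs; the gripper's body (76 mm by 85 mm) begins 54 mm behind the grasp point. The pads swing forward as they close: fully open they stand 13 mm farther back than shut.
Start: joints at [-1.414, 0.313, 0.046, 1.304, 0, 1.431], TCP at [0.168, -0.55, 0.231] pointing down, gripper open.
Joint ranges: [-2.76, 2.76], [-0.86, 1.69], [-1.03, 1.26], [-2.2, 2.34], [-1.47, 1.5], [-3.14, 3.14]. Speed limits (rad/s): [2.57, 2.57, 3.14, 3.14, 3.14, 3.14].

INTERFACE

Orientations are given as a unit quaternion [w, x, y, z].
In Python, from workcell import env gives the robot as it stands.
- The arm moves only by the tool move_arm, never from a script. Its argument "targets" is a list of rows, each a list of 3 entries, a list of its own where there are three numbers: the shift along the tool's x, y, z in mm, then the turn, a rotation vector about the tool's x, y, z in units of 10 degrees (1.0 is 10 degrees), then the closure, from -1 (fully open) to 1 (shut). In form: [[[dx, dy, dz], [ax, ay, az], gripper], ...]. A call has 1 to 5 rows; each row is the pose to reach, as a shift and turn from the pose commanded when the call began, along the tool's axes at that moment; what a row does not reach only later rows make up. A row lasts 1/8 s, in which the tool goes at most 62.5 mm and 10.7 degrees, less where a joint would pass 70% of its speed; a pose out of reach is approached as far as the arm can. A call with a gripper value outside its range is refused whole. The fingers move at their own pace and stop on an object; "squeeze" is the grip in N (left out, the last holds). Time passes only in rows, so rows that repeat a pose let the fingers close. It gives the time, the measured TCP pose, the force, the opening and the grip force at its end, in the units of the state.
- env.get_state(): the state, without advancing time (a new reading comes with each control period).
- env.read_camera(name): name is "scene" or "side" or "wrist"; returns a dict with "pixels" (420x560x3 uint8, red, green, blue), "fovy" (degrees; the focal length in pixels is half the picture's height over the tangent of half this angle, whatever the lens; pixels are square), "cx", "cy" (the principal point, pixels), "dist_coeffs" ([k1, k2, p1, p2, k3] as OpenCV has them; the pictures are not rectified), "extrinsics" (4x4, takes a point from world to camera coordinates); the wrist camera has in their place "mount" (4x4, takes a point from camera to tool coordinates, whose origin is the TCP and whose axes are the flange's). Camera axes: x right, y up, looking along -z (the intrinsics and any distortion apply to the point x, -y, -z); pixel columns grow to the right and rows downward; lengths in m; the calibration is good to about 2 mm. A picture is of the moment at which its call begins: read the wrist's pose just before it. There is no depth.
- env.hand_in(): hands the job in; it is judged then, once.
Trained networks look in a picture, given as the dict that the camera call returned (one of the last four; its "shot" number tells which), for a name from the list of things; names that differ only in an ending like _2 or _b are one class to them, and where a whole thing is asked for, a point or a joint stands for the part that bears it (a point fixed in the world has none). Each returns a list of dicts, best first, with "confidence" (0 to 1); they miss things now and then, are a little off and sometimes report something else, mostly with a low value. They report only what shows in the picture. A call takes as long as a camera call. They do not tell look-alikes from the thing itself.
- env.spot_in(thing, picture): "centre" ([x, y, z] in m, in world coordinates, good to about 4 mm: the middle of the surface that is visible of it).
- env.regions_of(thing, picture): "mask" (420x560 bool, what is visible of it).
- env.landmark_of(thing, picture): "centre" ([x, y, z] in m, in world coordinates, good to about 4 mm: a listed point, or the origin of a listed thing).
The state is a dict: "clock": time; "joint_pos": joint angles; "qvel": joint speeds; "tau": joint torques, N m; "tcp_pos": TCP position; "orientation": TCP orientation; "wrist_force": force on the tool from outside, world axes, zero at the start; "ft_torque": the same for the moment, N m; "finger_gap": finger opening in m; "grip_force": force on a finger pad.
Only numpy, scipy, OpenCV 4.12 (cv2) and the standard library are available. Lean on these libraries where they do the work, as an engineer would, in place of code of your own. Each camera call takes 0.05 s, during which the arm holds its last target. There are 200 camera calls.

## Working session

There is one attempt and no reset: what is moved stays moved. The work goes in short steps, Python scripts to look and compute and a tool call to move; the robot and the scene stay as the last step left them, time stands still between calls to the robot, and variables do not carry over. Pictures are saved under pics/ and viewed, at most 10 in all, crops included, and the job is handed in when it is done.

Besides the shell and the picture viewer there is one more tool, called as name([rows], argument=value, ...), one row to a line, values as JSON. move_arm: Moves the arm, as the interface text tells. Its arguments: {"type":"object","properties":{"targets":{"type":"array","items":{"type":"array"}},"squeeze":{"type":"number"}},"required":["targets"]}

```bash
mkdir -p pics; cat > h.py <<'E'
import numpy as np, cv2
from workcell import env
from scipy.spatial.transform import Rotation as R
def save(p,n): cv2.imwrite('pics/'+n+'.png',cv2.cvtColor(p['pixels'],cv2.COLOR_RGB2BGR))
E
python3 - <<'E'
from h import *
print(env.get_state())
for n in ['scene','side']:
    p=env.read_camera(n); save(p,n+'0')
    print(n,p['fovy'],p['cx'],p['cy'],p['dist_coeffs'],p['extrinsics'].__repr__())
    for t in ['plate','rib_top','bracket','slots_top','spare','mould','jar_a','mixing','resin']:
        for d in env.landmark_of(t,p): print(t,round(d['confidence'],2),np.round(d['centre'],3))
    
E
```

```text
{'clock': 0.0, 'joint_pos': array([-1.41361205e+00,  3.14021623e-01,  4.49724918e-02,  1.30356935e+00,
       -1.16679098e-05,  1.43119488e+00]), 'qvel': array([-0.00048354,  0.0002904 , -0.00049401,  0.00016676,  0.000274  ,
       -0.00081492]), 'tau': array([-2.63453301e-03, -4.80633187e+01,  2.98528773e+01,  1.95838837e-02,
       -2.06848999e-04,  2.10465203e-06]), 'tcp_pos': array([ 0.16806494, -0.54936585,  0.23039412]), 'orientation': array([-9.10992743e-04,  9.89009558e-01,  1.47848791e-01, -1.38432963e-05]), 'wrist_force': array([-0.7959266 , -0.17822069,  0.1413659 ]), 'ft_torque': array([0.05058349, 0.05350465, 0.02632497]), 'grip_force': 0.0, 'finger_gap': 0.08571893861772874}
scene 52.72276980080753 271.52241801667776 212.00901277927122 [-0.1226377  0.         0.         0.         0.       ] array([[-0.89168141,  0.4524721 ,  0.01316331,  0.4974454 ],
       [-0.36602734, -0.73782474,  0.56713194,  0.14245077],
       [ 0.26632359,  0.50088288,  0.82352176, -1.33221043],
       [ 0.        ,  0.        ,  0.        ,  1.        ]])
plate 0.88 [ 0.356 -0.404  0.   ]
pla
[... 731 characters left out ...]
84],
       [ 0.06672376, -0.77613749,  0.62702355, -0.10360011],
       [-0.07044922,  0.62319095,  0.7788902 , -0.98464872],
       [ 0.        ,  0.        ,  0.        ,  1.        ]])
plate 0.84 [ 0.405 -0.229 -0.002]
plate 0.74 [ 0.596 -0.189 -0.001]
plate 0.74 [ 0.356 -0.408 -0.001]
rib_top 0.69 [ 0.408 -0.228  0.045]
rib_top 0.62 [ 0.595 -0.192  0.042]
rib_top 0.62 [ 0.357 -0.408  0.045]
bracket 0.76 [ 0.554  0.165 -0.002]
slots_top 0.7 [0.553 0.165 0.088]
spare 0.72 [ 0.768  0.002 -0.004]
spare 0.58 [0.553 0.165 0.001]
mould 0.64 [0.557 0.163 0.001]
jar_a 0.52 [ 0.454 -0.002 -0.001]
jar_a 0.51 [ 0.594 -0.002 -0.001]
resin 0.72 [ 0.496 -0.424  0.   ]
resin 0.67 [ 0.595 -0.003  0.001]
```

View pics/scene0.png

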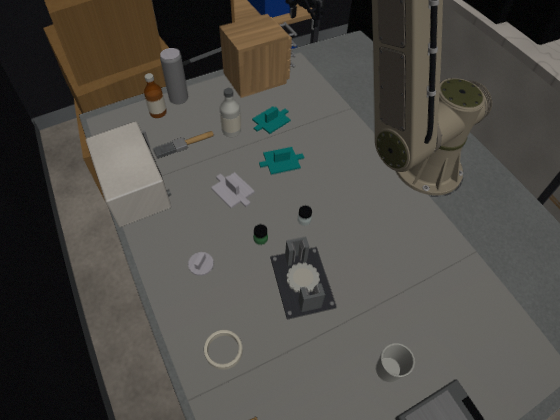

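View pics/side0.png

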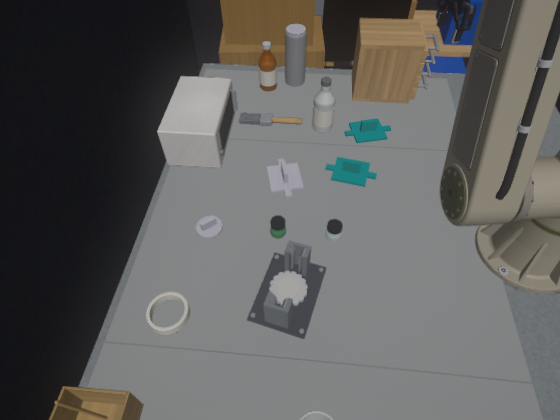

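Scene camera: turquoise eared look-alikes are at (271,120) and (282,160). The silver eared plate is at (233,189), side camera (285,178). The round spare without ears is at (201,263), and the bracket is at (303,280). By the description I choose the silver eared plate at (233,189). Next I fit the poses and check it in a crop.

```bash
cat >> h.py <<'E'
def box(x0,x1,y0,y1,z0,z1): return np.array([[x,y,z] for x in(x0,x1) for y in(y0,y1) for z in(z0,z1)])
PLATE=[box(-.045,.045,-.048,.048,0,.008),box(-.009,.009,-.072,.072,0,.008),box(-.006,.006,-.025,.025,0,.044)]
BASE=[box(-.065,.065,-.09,.09,0,.008)]
def proj(P,p,E=None):
    E=p['extrinsics'] if E is None else E
    f=210/np.tan(np.radians(p['fovy'])/2); K=np.array([[f,0,p['cx']],[0,f,p['cy']],[0,0,1]])
    c=P@E[:3,:3].T+E[:3,3]; c=c*[1,-1,-1]
    return cv2.projectPoints(c,np.zeros(3),np.zeros(3),K,np.array(p['dist_coeffs'],float))[0][:,0]
def sil(boxes,x,y,yaw,z,p,E=None):
    m=np.zeros((420*4,560*4),np.uint8); r=R.from_euler('z',yaw).as_matrix()
    for b in boxes:
        q=proj(b@r.T+[x,y,z],p,E); cv2.fillConvexPoly(m,cv2.convexHull(((q+.5)*4).astype(np.int32)),255)
    return cv2.resize(m,(560,420),interpolation=cv2.INTER_AREA)/255.
def wristE(p,s):
    T=np.eye(4); T[:3,:3]=R.from_quat(s['orientation'],scalar_first=True).as_matrix(); T[:3,3]=s['tcp_pos']
    return np.linalg.inv(T@p['mount'])
def near(th,p,uv):
    return min(env.regions_of(th,p),key=lambda d:np.linalg.norm(np.argwhere(d['mask']).mean(0)[::-1]-uv))['mask']
from scipy.optimize import minimize
def fit(boxes,views,x,y,z=0,free=False):
    def cost(v): return sum(np.abs(sil(boxes,v[0],v[1],v[2],z,p,E)-m).sum()/m.sum() for p,E,m in views)
    best=min((minimize(cost,[x,y,a],method='Nelder-Mead',options=dict(initial_simplex=[[x,y,a],[x+.006,y,a],[x,y+.006,a],[x,y,a+.2]],xatol=1e-4,fatol=1e-4)) for a in np.arange(0,np.pi,np.pi/8)),key=lambda r:r.fun)
    return best.x,best.fun
E
python3 - <<'E'
from h import *
V=[];B=[]
for n,uv,ub in [('scene',(233,189),(303,280)),('side',(285,178),(288,292))]:
    p=env.read_camera(n); V.append((p,None,near('plate',p,uv)))
    b=near('bracket',p,ub)|near('mould',p,ub); B.append((p,None,b))
    if n=='side':
        c=p['pixels'][150:220,240:330]; c2=p['pixels'][235:340,240:335]
        w=lambda i:cv2.resize(i,(400,400*i.shape[0]//i.shape[1]),interpolation=cv2.INTER_CUBIC)
        c,c2=w(c),w(c2); h=max(len(c),len(c2)); pad=lambda i:np.pad(i,((0,h-len(i)),(0,0),(0,0)))
        save(dict(pixels=np.hstack([pad(c),pad(c2)])),'crop1')
    
x,f=fit(PLATE,V,.594,-.19); print('plate',x,f, x[2]*57.3)
posts=BASE+[box(-.02,.02,.051,.085,0,.088),box(-.02,.02,-.085,-.051,0,.088)]
x,f=fit(posts,B,.555,.165); print('bracket',x,f,x[2]*57.3)
E
```

```text
plate [ 0.59363742 -0.18956772  0.25213986] 0.13824677358798748 14.447613793310783
bracket [0.55318945 0.16513153 2.90408733] 0.11618802303637964 166.40420372450026
```

View pics/crop1.png

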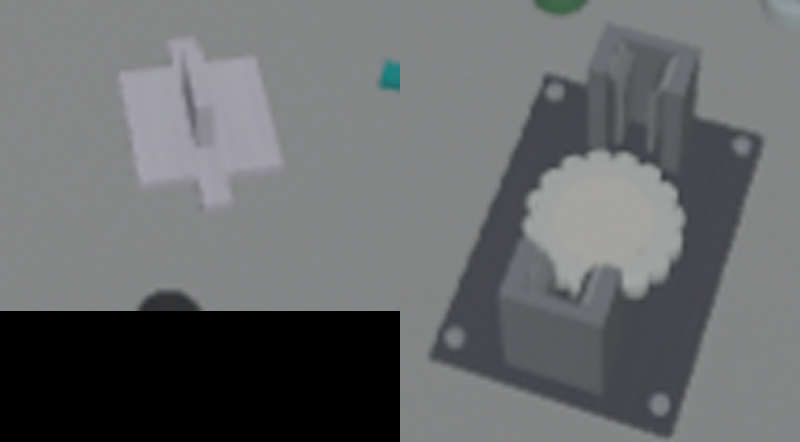

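The crop shows the silver plate with both ears and a rib (left). On the right is the bracket with open slots and the white mould. The choice is confirmed, so I move above it.

```bash
cat >> h.py <<'E'
def go(pos,yawx_deg):
    s=env.get_state(); C=R.from_quat(s['orientation'],scalar_first=True)
    a=np.radians(yawx_deg); G=R.from_matrix(np.array([[np.cos(a),np.sin(a),0],[np.sin(a),-np.cos(a),0],[0,0,-1]]))
    print('t',round(s['clock'],2),'tcp',np.round(s['tcp_pos'],4),'shift',np.round(C.inv().apply(np.array(pos)-s['tcp_pos'])*1e3,1),'turn',np.round(np.degrees((C.inv()*G).as_rotvec())/10,3),'F',np.round(s['wrist_force'],1))
E
python3 -c "
from h import *
go([.5936,-.1896,.22],104.4)"
```

```text
t 1.4 tcp [ 0.1682 -0.5499  0.2313] shift [ 512.2 -220.1   11.3] turn [ 0.     0.    -8.739] F [ 0.1  0.2 -0.1]
```

move_arm([
  [[57,-24,1],[0,0,-1],-1],
  [[114,-48,2],[0,0,-2],-1],
  [[171,-73,4],[0,0,-3],-1],
  [[228,-98,5],[0,0,-4],-1],
  [[285,-122,6],[0,0,-4.9],-1],
])

```text
clock: 2.02
tcp_pos: [0.4063, -0.3485, 0.2255]
orientation: [0.0, 0.837, 0.547, 0.0]
wrist_force: [1.1, -0.5, -0.3]
finger_gap: 0.0856
grip_force: 0.0
```

```bash
python3 -c "
from h import *
go([.5936,-.1896,.22],104.4)"
```

```text
t 2.02 tcp [ 0.4063 -0.3485  0.2255] shift [220.8 107.6   5.5] turn [ 3.000e-03  4.000e-03 -3.811e+00] F [ 1.1 -0.5 -0.3]
```

move_arm([
  [[55,27,1],[0,0,-1],-1],
  [[110,54,3],[0,0,-2],-1],
  [[165,81,4],[0,0,-3],-1],
  [[221,108,5.5],[0,0,-3.81],-1],
  [[221,108,5.5],[0,0,-3.81],-1],
])

```text
clock: 2.65
tcp_pos: [0.5961, -0.1885, 0.2189]
orientation: [-0.0, 0.612, 0.791, 0.0]
wrist_force: [-0.9, -0.4, 0.4]
finger_gap: 0.085
grip_force: 0.0
```

```bash
python3 - <<'E'
from h import *
s=env.get_state(); p=env.read_camera('wrist'); E=wristE(p,s); save(p,'w1')
print([ (round(d['confidence'],2),np.round(d['centre'],3)) for d in env.landmark_of('plate',p)+env.landmark_of('rib_top',p)])
m=env.regions_of('plate',p)
if m:
    x,f=fit(PLATE,[(p,E,m[0]['mask'])],.594,-.19); print(x,f,x[2]*57.3,m[0]['mask'].sum())
    im=p['pixels'].copy(); sl=(sil(PLATE,*x[:3],0,p,E)>.5).astype(np.uint8)
    cv2.drawContours(im,cv2.findContours(sl,0,1)[0],-1,(255,0,0),1); save(dict(pixels=im),'w1')
    go([x[0],x[1],.014],np.degrees(x[2])+90)
E
```

```text
[(0.7, array([ 0.407, -0.225,  0.001])), (0.66, array([ 0.596, -0.19 ,  0.002])), (0.59, array([ 0.357, -0.406, -0.003])), (0.86, array([ 0.588, -0.192,  0.042])), (0.59, array([ 0.408, -0.23 ,  0.043]))]
[ 0.792      -0.57        2.33333333] 1.0 133.70000000000002 5061
t 2.85 tcp [ 0.5928 -0.1926  0.2198] shift [-414.4  102.   205.7] turn [-2.0000e-03 -3.0000e-03 -1.1967e+01] F [-0.6  0.4  0. ]
```

View pics/w1.png

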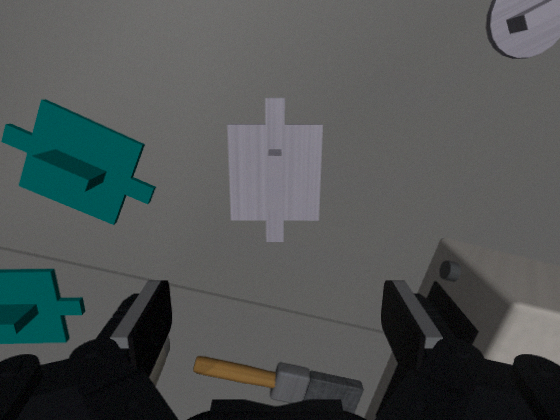

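The wrist view shows the silver plate at (275,170), upright and square to the fingers. The fit had picked a turquoise mask, so I refit with the nearest one.

```bash
python3 - <<'E'
from h import *
s=env.get_state(); p=env.read_camera('wrist'); E=wristE(p,s); s2=env.get_state(); print(s['tcp_pos'],s2['tcp_pos'])
m=near('plate',p,(275,170))
x,f=fit(PLATE,[(p,E,m)],.594,-.19); print(x,f,x[2]*57.3,m.sum())
go([x[0],x[1],.1],np.degrees(x[2])+90)
E
```

```text
[ 0.59280307 -0.19256048  0.21978475] [ 0.59269901 -0.19294025  0.21994393]
[ 0.59600721 -0.18857701  0.24776359] 0.025284956573365262 14.196853834787081 9974
t 2.95 tcp [ 0.5927 -0.1931  0.2201] shift [  3.6   4.3 120.1] turn [-0.     0.002 -0.022] F [-0.3 -0.3 -1. ]
```

move_arm([
  [[3,4,55],[0,0,0],-1],
  [[3.6,4.3,110],[0,0,0],-1],
  [[3.6,4.3,120],[0,0,0],-1],
  [[3.6,4.3,120],[0,0,0],-1],
])

```text
clock: 3.45
tcp_pos: [0.5966, -0.1882, 0.1006]
orientation: [0.0, 0.615, 0.788, -0.0]
wrist_force: [0.1, -0.0, 0.3]
finger_gap: 0.0849
grip_force: 0.0
```

```bash
python3 - <<'E'
from h import *
s=env.get_state(); p=env.read_camera('wrist'); E=wristE(p,s); save(p,'w2')
r=env.regions_of('plate',p); 
for d in r: print(d['confidence'],d['mask'].sum(),np.argwhere(d['mask']).mean(0))
print([ (round(d['confidence'],2),np.round(d['centre'],3)) for d in env.landmark_of('rib_top',p)])
m=near('plate',p,(280,150))
x,f=fit(PLATE,[(p,E,m)],.596,-.189); print(x,f,x[2]*57.3)
go([x[0],x[1],.014],np.degrees(x[2])+90)
E
```

```text
0.81 9627 [212.68442921  38.04902877]
[(0.61, array([ 0.591, -0.194,  0.044]))]
[ 0.74       -0.437       2.33333333] 1.0 133.7
t 3.65 tcp [ 0.5985 -0.1884  0.1025] shift [-275.3   76.4   89.6] turn [-6.000e-03  3.200e-02 -1.196e+01] F [-0.1  0.6 -0.4]
```

View pics/w2.png

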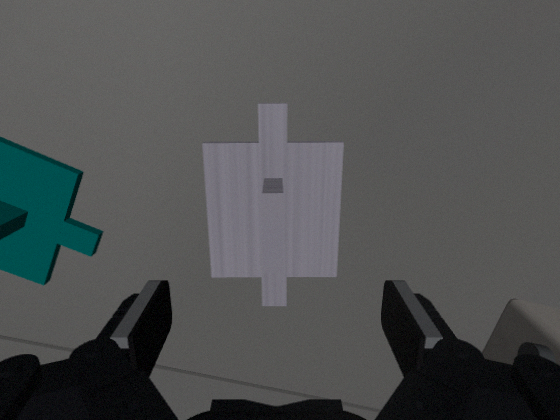

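The plate is centred at about (274,205) and aligned, with its rib vertical in the image at x≈273. I segment it by brightness.

```bash
python3 - <<'E'
from h import *
s=env.get_state(); p=env.read_camera('wrist'); E=wristE(p,s)
px=cv2.GaussianBlur(p['pixels'],(5,5),0).astype(int); print(px[230,230],px[150,150])
_,b=cv2.threshold(px[...,2].astype(np.uint8),int((px[230,230,2]+px[150,150,2])/2),1,0)
b[:,:150]=0; b[320:]=0
n,l=cv2.connectedComponents(b); m=l==l[230,230]; m=cv2.morphologyEx(m.astype(np.uint8),cv2.MORPH_CLOSE,np.ones((25,25)))>0; print(m.sum())
x,f=fit(PLATE,[(p,E,m)],.596,-.189); print(x,f,x[2]*57.3)
go([x[0],x[1],.014],np.degrees(x[2])+90)
E
```

```text
[118 115 125] [95 95 93]
19470
[ 0.59552841 -0.18923868  0.24901507] 0.022969475412147396 14.268563746182927
t 3.7 tcp [ 0.5983 -0.1882  0.1022] shift [-0.2 -3.2 88.2] turn [ 0.018  0.015 -0.017] F [-0.1 -0.3  0.5]
```

move_arm([
  [[0,-3,40],[0,0,0],-1],
  [[0,-3,75],[0,0,0],-1],
  [[0,-3,86],[0,0,0],-1],
  [[0,-3,86],[0,0,0],-1],
])

```text
clock: 4.2
tcp_pos: [0.5941, -0.1881, 0.0141]
orientation: [-0.0, 0.615, 0.789, -0.0]
wrist_force: [-0.5, -0.5, 0.2]
finger_gap: 0.0855
grip_force: 0.0
```

```bash
python3 - <<'E'
from h import *
go([.5955,-.1892,.014],104.3)
for i in range(3): env.read_camera('scene'); go([.5955,-.1892,.014],104.3)
E
```

```text
t 4.2 tcp [ 0.5941 -0.1881  0.0141] shift [-1.4  1.1  0.1] turn [-0.001 -0.    -0.019] F [-0.5 -0.5  0.2]
t 4.25 tcp [ 0.5948 -0.1885  0.015 ] shift [-0.9  0.5  1. ] turn [ 0.007  0.006 -0.019] F [ 0.2  0.5 -0.8]
t 4.3 tcp [ 0.5952 -0.1886  0.0155] shift [-0.6  0.1  1.5] turn [ 0.012  0.01  -0.019] F [ 0.6 -0.7 -0.1]
t 4.35 tcp [ 0.5954 -0.1887  0.0157] shift [-0.5  0.   1.7] turn [ 0.014  0.012 -0.019] F [ 0.6 -0.1 -0.1]
```

move_arm([
  [[0,0,0],[0,0,0],1],
  [[0,0,0],[0,0,0],1],
  [[0,0,0],[0,0,0],1],
  [[0,0,0],[0,0,0],1],
  [[0,0,0],[0,0,0],1],
], squeeze=90)

```text
clock: 4.97
tcp_pos: [0.5941, -0.1882, 0.0141]
orientation: [0.0, 0.615, 0.789, 0.0]
wrist_force: [0.5, -0.2, 2.6]
finger_gap: 0.0108
grip_force: 88.7
```

move_arm([
  [[0,0,0],[0,0,0],1],
  [[0,0,0],[0,0,0],1],
])

```text
clock: 5.22
tcp_pos: [0.5941, -0.1882, 0.0141]
orientation: [0.0, 0.615, 0.789, 0.0]
wrist_force: [-0.2, 0.7, 4.6]
finger_gap: 0.0108
grip_force: 88.7
```

move_arm([
  [[0,0,-50],[0,0,0],1],
  [[0,0,-110],[0,0,0],1],
  [[0,0,-170],[0,0,0],1],
  [[0,0,-186],[0,0,0],1],
])

```text
clock: 5.72
tcp_pos: [0.5957, -0.1889, 0.204]
orientation: [0.003, 0.615, 0.789, 0.001]
wrist_force: [0.4, 0.4, -3.8]
finger_gap: 0.0109
grip_force: 88.6
```

```bash
python3 - <<'E'
from h import *
s=env.get_state(); p=env.read_camera('wrist'); E=wristE(p,s); print(np.round(p['mount'],3)); save(p,'w3'); print(s['grip_force'],s['finger_gap'])
Ei=np.linalg.inv(E); print('cam pos',Ei[:3,3],'up',Ei[:3,1])
go([.553,.165,.2],76.4)
E
```

```text
[[ 0.     0.948  0.317  0.081]
 [ 1.     0.    -0.001  0.001]
 [-0.001  0.317 -0.948 -0.142]
 [ 0.     0.     0.     1.   ]]
88.59378218650818 0.010906473622684801
cam pos [ 0.57571595 -0.10955204  0.34552015] up [-0.22915141  0.91891344 -0.32107277]
t 5.78 tcp [ 0.5956 -0.1888  0.2039] shift [353.5  45.    2.7] turn [0.032 0.016 2.771] F [ 1.4 -0.5 -0.9]
```

View pics/w3.png

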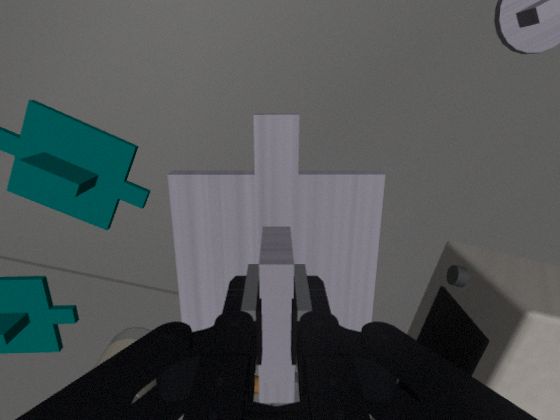

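The plate hangs squarely in the grip; its front ear tip is at (276,115) and the body edges are at columns 170–385. Next I move to a viewing point short of the bracket.

```bash
python3 -c "
from h import *
go([.513,0,.2],76.4)"
```

```text
t 5.78 tcp [ 0.5956 -0.1888  0.2039] shift [203.3 -34.1   3. ] turn [0.032 0.016 2.771] F [ 1.4 -0.5 -0.9]
```

move_arm([
  [[50,-8,0],[0,0,0.8],1],
  [[100,-16,0],[0,0,1.6],1],
  [[150,-25,0],[0,0,2.3],1],
  [[203,-34,0],[0,0,2.78],1],
  [[203,-34,0],[0,0,2.78],1],
])

```text
clock: 6.4
tcp_pos: [0.508, 0.0037, 0.1973]
orientation: [-0.002, 0.785, 0.619, -0.002]
wrist_force: [-0.5, 0.5, -3.0]
finger_gap: 0.0109
grip_force: 88.5
```

```bash
python3 - <<'E'
from h import *
for i in range(3): env.read_camera('scene')
s=env.get_state(); p=env.read_camera('wrist'); E=wristE(p,s); save(p,'w4'); np.savez('w4.npz',px=p['pixels'],E=E)
go([.513,0,.2],76.4)
print([(round(d['confidence'],2),np.round(d['centre'],3)) for d in env.landmark_of('bracket',p)+env.landmark_of('slots_top',p)])
for d in env.regions_of('bracket',p): print(d['confidence'],d['mask'].sum(),np.argwhere(d['mask']).mean(0)[::-1])
E
```

```text
t 6.6 tcp [ 5.114e-01 -1.000e-04  1.985e-01] shift [ 0.5  1.5 -1.5] turn [-0.009  0.003 -0.012] F [-0.3 -1.1 -2.7]
[]
0.78 12503 [280.47580581  46.48596337]
```

View pics/w4.png

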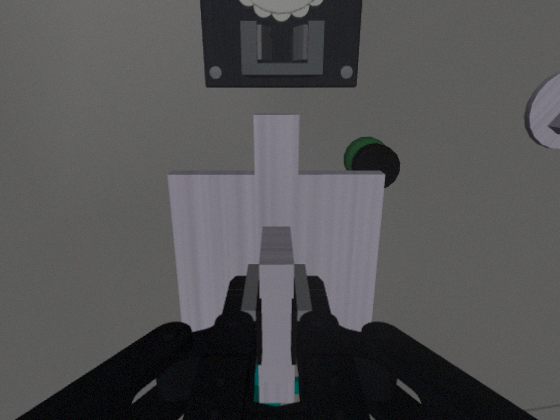

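The near base corners are at (205,86) and (359,86), and the slot centre is at about (282,50), almost aligned with the held plate's ear at column 276. I fit both from this picture.

```bash
cat >> h.py <<'E'
def held(p,s):
    E=wristE(p,s); z=s['tcp_pos'][2]-.0145
    px=cv2.GaussianBlur(p['pixels'],(5,5),0); b=px[...,2].astype(int)
    m=((b>105)&(px[...,2].astype(int)-px[...,1]>3)).astype(np.uint8); m[:100]=0;m[225:]=0;m[:,:140]=0;m[:,415:]=0
    n,l=cv2.connectedComponents(m); m=cv2.morphologyEx((l==l[200,210]).astype(np.uint8),cv2.MORPH_CLOSE,np.ones((9,9)))
    m[225:]=0; w=np.zeros((420,560)); w[:225]=1
    t=s['tcp_pos']; o=R.from_quat(s['orientation'],scalar_first=True).as_matrix(); yaw=np.arctan2(o[1,0],o[0,0])-np.pi/2
    c=lambda v:np.abs(sil(PLATE,t[0]+v[0],t[1]+v[1],yaw+v[2],z,p,E)*w-m).sum()/m.sum()
    r=minimize(c,[0,0,0],method='Nelder-Mead',options=dict(initial_simplex=[[0,0,0],[.004,0,0],[0,.004,0],[0,0,.05]],xatol=1e-5,fatol=1e-5))
    return r.x,r.fun,yaw
def bracketfit(p,s,x0):
    E=wristE(p,s); d=env.regions_of('bracket',p)[0]['mask'].astype(np.uint8)
    h=np.zeros_like(d); cv2.fillConvexPoly(h,cv2.convexHull(cv2.findNonZero(d)),1)
    c=lambda v:np.abs(sil(BASE,*v,0,p,E)-h).sum()/h.sum()
    return minimize(c,x0,method='Nelder-Mead',options=dict(initial_simplex=[x0]+[np.add(x0,k) for k in np.diag([.005,.005,.05])],xatol=1e-5,fatol=1e-5))
E
python3 - <<'E'
from h import *
s=env.get_state(); p=env.read_camera('wrist')
x,f,yaw=held(p,s); print('held',x,f,'plate yaw',np.degrees(yaw+x[2]))
r=bracketfit(p,s,[.553,.165,-.237]); print('br',r.x,r.fun,np.degrees(r.x[2]))
E
```

```text
held [ 0.00011773 -0.00226284  0.00049699] 0.017037088284299312 plate yaw -13.750820515918996
br [ 0.55546087  0.16510531 -0.23539194] 0.007435376125471973 -13.486964848777447
```

```bash
python3 -c "
from h import *
go([.5554,.1674,.15],76.5)"
```

```text
t 6.85 tcp [ 5.118e-01 -3.000e-04  1.994e-01] shift [173.3   2.5  49.4] turn [-0.002  0.001 -0.027] F [ 0.  -0.4 -3.6]
```

move_arm([
  [[58,1,0],[0,0,0],1],
  [[116,2,0],[0,0,-0.03],1],
  [[173,2.5,0],[0,0,-0.03],1],
  [[173,2.5,49],[0,0,-0.03],1],
  [[173,2.5,49],[0,0,-0.03],1],
])

```text
clock: 7.48
tcp_pos: [0.5517, 0.1678, 0.1468]
orientation: [-0.002, 0.784, 0.62, -0.004]
wrist_force: [-1.4, 0.0, -3.1]
finger_gap: 0.0107
grip_force: 88.5
```

```bash
python3 - <<'E'
from h import *
for i in range(4): env.read_camera('scene')
s=env.get_state(); p=env.read_camera('wrist'); save(p,'w5')
go([.5554,.1674,.15],76.5)
x,f,yaw=held(p,s); print('held',x,f)
E
```

```text
t 7.72 tcp [0.5563 0.1674 0.1529] shift [-0.2 -0.9  2.9] turn [ 0.018 -0.007  0.002] F [ 0.2  0.3 -2.6]
held [ 0.000261   -0.00229448 -0.00042572] 0.013166855189729319
```

View pics/w5.png

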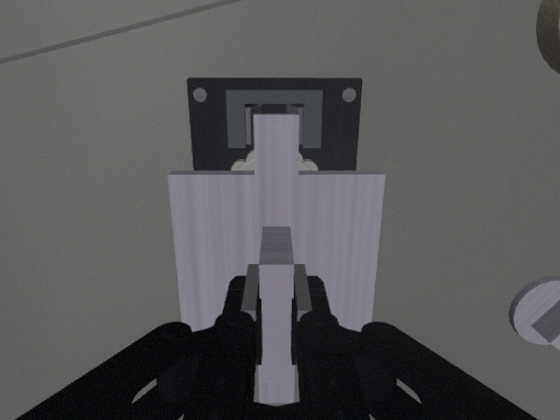

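The ear (column 276) sits centrally over the far slot (246–303). Now a rough mould height from the saved unobstructed pictures.

```bash
python3 - <<'E'
from h import *
for n in ['scene','side']:
    p=env.read_camera(n); px=cv2.cvtColor(cv2.imread(f'pics/{n}0.png'),cv2.COLOR_BGR2RGB)
    c=proj(np.array([[.5555,.1651,.035]]),p)[0].astype(int); print(n,c)
    g=px.min(2).astype(int); m=(g>150).astype(np.uint8); nn,l,st,ce=cv2.connectedComponentsWithStats(m)
    k=l[c[1],c[0]]; print(k,st[k],ce[k],g[c[1],c[0]]); m=(l==k)
    for dy in [0]:
        a=np.arange(0,2*np.pi,.02)
        for z in range(20,54,3):
            q=proj(np.array([[.5555+.0415*np.cos(t),.1651+.0415*np.sin(t),h] for t in a for h in (z/1e3,z/1e3-.012)]),p)
            s=np.zeros((420,560),np.uint8); cv2.fillConvexPoly(s,cv2.convexHull(np.round(q).astype(np.int32)),1)
            vis=m; ys,xs=np.where(s); yt,xt=np.where(m)
            # compare against visible mask: mask outside disc + bbox extents
            print(z,'out',(m&(s==0)).sum(),'miss',((s==1)&~m).sum(),'disc x',xs.min(),xs.max(),'y',ys.min(),ys.max(),'| mask',xt.min(),xt.max(),yt.min(),yt.max())
    b=np.array([box(-.065,.065,-.09,.09,0,.008)])[0]; r=R.from_euler('z',-.2354).as_matrix()
    q=proj(b@r.T+[.5555,.1651,0],p)
    im=px.copy(); 
    cv2.polylines(im,[cv2.convexHull(np.round(q).astype(np.int32))],True,(255,0,0),1)
    cv2.imwrite(f'pics/{n}_b.png',cv2.resize(cv2.cvtColor(im[c[1]-60:c[1]+60,c[0]-50:c[0]+50],cv2.COLOR_RGB2BGR),(390,468),interpolation=cv2.INTER_NEAREST))
cv2.imwrite('pics/both.png',np.hstack([cv2.imread('pics/scene_b.png'),cv2.imread('pics/side_b.png')]))
E
```

```text
scene [301 276]
0 [     0      0    560    420 235148] [279.5320479  209.50432068] 128
20 out 234263 miss 0 disc x 285 318 y 264 296 | mask 0 559 0 419
23 out 234262 miss 0 disc x 285 318 y 264 295 | mask 0 559 0 419
26 out 234254 miss 0 disc x 285 318 y 263 295 | mask 0 559 0 419
29 out 234255 miss 0 disc x 285 318 y 263 294 | mask 0 559 0 419
32 out 234249 miss 0 disc x 285 318 y 262 294 | mask 0 559 0 419
35 out 234246 miss 0 disc x 285 318 y 262 293 | mask 0 559 0 419
38 out 234248 miss 0 disc x 285 318 y 261 293 | mask 0 559 0 419
41 out 234252 miss 0 disc x 286 318 y 261 292 | mask 0 559 0 419
44 out 234237 miss 0 disc x 286 319 y 260 292 | mask 0 559 0 419
47 out 234237 miss 0 disc x 286 319 y 259 291 | mask 0 559 0 419
50 out 234226 miss 0 disc x 286 319 y 259 291 | mask 0 559 0 419
53 out 234233 miss 0 disc x 286 319 y 258 290 | mask 0 559 0 419
side [287 286]
17 [270 272  37  31 805] [288.43602484 286.53913043] 159
20 out 13 miss 368 disc x 269 306 y 273 309 | mask 270 306 272 302
23 out 2 miss 358 disc x 269 306 y 272 308 | mask 270 306 272 302
26 out 0 miss 358 disc x 269 306 y 272 308 | mask 270 306 272 302
29 out 0 miss 363 disc x 269 306 y 271 307 | mask 270 306 272 302
32 out 0 miss 369 disc x 269 306 y 270 307 | mask 270 306 272 302
35 out 0 miss 372 disc x 268 306 y 270 306 | mask 270 306 272 302
38 out 0 miss 382 disc x 268 306 y 269 305 | mask 270 306 272 302
41 out 0 miss 393 disc x 268 306 y 268 305 | mask 270 306 272 302
44 out 0 miss 384 disc x 268 306 y 268 304 | mask 270 306 272 302
47 out 0 miss 402 disc x 268 306 y 267 304 | mask 270 306 272 302
50 out 3 miss 402 disc x 268 306 y 266 303 | mask 270 306 272 302
53 out 9 miss 415 disc x 268 306 y 265 302 | mask 270 306 272 302
```

View pics/both.png

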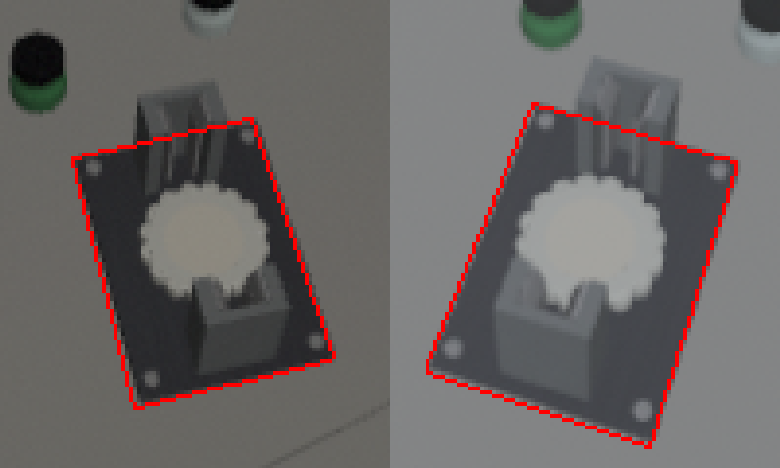

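Base outlines fit in both views. The mould top looks to be about 29–37 mm. I descend to the slot mouths and then into the clips.

move_arm([
  [[0,-0.8,20],[0,0,0],1],
  [[0,-0.8,36],[0,0,0],1],
  [[0,-0.8,46],[0,0,0],1],
  [[0,-0.8,46],[0,0,0],1],
  [[0,-0.8,46],[0,0,0],1],
])

```text
clock: 8.45
tcp_pos: [0.5545, 0.1682, 0.1052]
orientation: [0.0, 0.785, 0.62, 0.0]
wrist_force: [-1.1, -0.1, -1.9]
finger_gap: 0.0106
grip_force: 88.9
```

```bash
python3 - <<'E'
from h import *
for i in range(3): env.read_camera('scene')
s=env.get_state(); p=env.read_camera('wrist')
go([.5554,.1674,.09],76.5)
x,f,yaw=held(p,s); print('held',x,f,s['ft_torque'])
r=bracketfit(p,s,[.5555,.1651,-.2354]); print('br',r.x,r.fun)
E
```

```text
t 8.65 tcp [0.5545 0.1682 0.1053] shift [-0.6  1.  15.3] turn [ 0.006 -0.002  0.011] F [-0.3  0.4 -2.8]
held [ 0.00042272 -0.00224935  0.00185685] 0.015495034846351067 [ 0.00175645 -0.07220188 -0.00129606]
br [ 0.55523336  0.16554817 -0.23988544] 0.24562581271737646
```

move_arm([
  [[-0.5,0.7,5],[0,0,0],1],
  [[-0.5,0.7,10],[0,0,0],1],
  [[-0.5,0.7,15],[0,0,0],1],
  [[-0.5,0.7,20],[0,0,0],1],
  [[-0.5,0.7,24],[0,0,0],1],
])

```text
clock: 9.32
tcp_pos: [0.5551, 0.1676, 0.081]
orientation: [0.0, 0.785, 0.62, 0.001]
wrist_force: [-0.6, -0.3, 1.2]
finger_gap: 0.0108
grip_force: 89.5
```

```bash
python3 - <<'E'
from h import *
for i in range(3): env.read_camera('scene')
s=env.get_state(); print(s['ft_torque'],s['finger_gap'])
go([.5554,.1674,.09],76.5)
E
```

```text
[ 0.16680639 -0.22705019 -0.07678629] 0.010549554349291185
t 9.47 tcp [0.5548 0.1676 0.0804] shift [-0.1  0.7 -9.6] turn [ 0.    -0.001  0.011] F [ 1.1  0.2 -1.4]
```

move_arm([
  [[0,0,3],[0,0,0],1],
  [[0,0,6],[0,0,0],1],
  [[0,0,9],[0,0,0],1],
  [[0,0,12],[0,0,0],1],
])

```text
clock: 9.98
tcp_pos: [0.5549, 0.1675, 0.0686]
orientation: [0.0, 0.785, 0.62, 0.0]
wrist_force: [0.1, -0.3, 2.1]
finger_gap: 0.011
grip_force: 89.5
```

move_arm([
  [[0,0,1.5],[0,0,0],1],
  [[0,0,3],[0,0,0],1],
  [[0,0,4],[0,0,0],1],
])

```text
clock: 10.35
tcp_pos: [0.5548, 0.1674, 0.0647]
orientation: [0.0, 0.785, 0.62, 0.0]
wrist_force: [1.2, -0.5, 1.7]
finger_gap: 0.0106
grip_force: 89.5
```

move_arm([
  [[0,0,0.7],[0,0,0],1],
  [[0,0,1.4],[0,0,0],1],
  [[0,0,2],[0,0,0],1],
])

```text
clock: 10.72
tcp_pos: [0.5547, 0.1675, 0.0628]
orientation: [0.0, 0.785, 0.62, 0.0]
wrist_force: [1.5, -0.6, 2.4]
finger_gap: 0.011
grip_force: 89.5
```

move_arm([
  [[0,0,0.7],[0,0,0],1],
  [[0,0,1.4],[0,0,0],1],
  [[0,0,2],[0,0,0],1],
])

```text
clock: 11.1
tcp_pos: [0.5547, 0.1675, 0.0607]
orientation: [0.0, 0.785, 0.62, 0.0]
wrist_force: [0.5, -0.4, 3.2]
finger_gap: 0.0108
grip_force: 89.5
```

move_arm([
  [[0,0,0.7],[0,0,0],1],
  [[0,0,1.4],[0,0,0],1],
  [[0,0,2],[0,0,0],1],
])

```text
clock: 11.48
tcp_pos: [0.5547, 0.1675, 0.0587]
orientation: [0.0, 0.785, 0.62, -0.0]
wrist_force: [1.2, -1.2, 2.8]
finger_gap: 0.0109
grip_force: 89.5
```

move_arm([
  [[0,0,0.7],[0,0,0],1],
  [[0,0,1.4],[0,0,0],1],
  [[0,0,2],[0,0,0],1],
])

```text
clock: 11.85
tcp_pos: [0.5547, 0.1675, 0.0567]
orientation: [0.0, 0.785, 0.62, -0.0]
wrist_force: [1.9, 0.0, 2.3]
finger_gap: 0.0107
grip_force: 89.5
```

move_arm([
  [[0,0,0.5],[0,0,0],1],
  [[0,0,1],[0,0,0],1],
])

```text
clock: 12.1
tcp_pos: [0.5547, 0.1675, 0.0557]
orientation: [0.0, 0.785, 0.62, -0.0]
wrist_force: [0.8, 0.1, 3.0]
finger_gap: 0.0104
grip_force: 89.5
```

move_arm([
  [[0,0,0.5],[0,0,0],1],
  [[0,0,1],[0,0,0],1],
])

```text
clock: 12.35
tcp_pos: [0.5547, 0.1675, 0.0547]
orientation: [0.0, 0.785, 0.62, -0.0]
wrist_force: [2.7, -0.1, 2.3]
finger_gap: 0.0107
grip_force: 89.5
```

move_arm([
  [[0,0,0.5],[0,0,0],1],
  [[0,0,1],[0,0,0],1],
])

```text
clock: 12.6
tcp_pos: [0.5547, 0.1675, 0.0537]
orientation: [0.0, 0.785, 0.62, -0.0]
wrist_force: [1.0, -0.4, 2.2]
finger_gap: 0.0106
grip_force: 89.5
```

move_arm([
  [[0,0,0.5],[0,0,0],1],
  [[0,0,1],[0,0,0],1],
])

```text
clock: 12.85
tcp_pos: [0.5547, 0.1675, 0.0527]
orientation: [0.0, 0.785, 0.62, -0.0]
wrist_force: [0.6, 0.3, 2.4]
finger_gap: 0.0104
grip_force: 89.5
```

move_arm([
  [[0,0,0.5],[0,0,0],1],
  [[0,0,1],[0,0,0],1],
])

```text
clock: 13.1
tcp_pos: [0.5547, 0.1675, 0.0517]
orientation: [0.0, 0.785, 0.62, -0.0]
wrist_force: [0.7, 0.4, 1.1]
finger_gap: 0.0105
grip_force: 89.5
```

move_arm([
  [[0,0,0.5],[0,0,0],1],
  [[0,0,1],[0,0,0],1],
])

```text
clock: 13.35
tcp_pos: [0.5547, 0.1675, 0.0507]
orientation: [0.0, 0.785, 0.62, 0.0]
wrist_force: [1.9, -0.5, 2.7]
finger_gap: 0.0107
grip_force: 89.5
```

move_arm([
  [[0,0,0.5],[0,0,0],1],
  [[0,0,1],[0,0,0],1],
])

```text
clock: 13.6
tcp_pos: [0.5547, 0.1675, 0.0497]
orientation: [0.0, 0.785, 0.62, -0.0]
wrist_force: [2.3, -0.3, 2.2]
finger_gap: 0.0106
grip_force: 89.5
```

move_arm([
  [[0,0,0.5],[0,0,0],1],
  [[0,0,1],[0,0,0],1],
])

```text
clock: 13.85
tcp_pos: [0.5546, 0.1675, 0.0487]
orientation: [0.0, 0.785, 0.62, -0.0]
wrist_force: [0.7, -0.1, 2.1]
finger_gap: 0.0105
grip_force: 89.5
```

move_arm([
  [[0,0,0.5],[0,0,0],1],
  [[0,0,1],[0,0,0],1],
])

```text
clock: 14.1
tcp_pos: [0.5546, 0.1675, 0.0477]
orientation: [0.0, 0.785, 0.62, -0.0]
wrist_force: [1.5, 0.4, 2.5]
finger_gap: 0.0108
grip_force: 89.5
```

move_arm([
  [[0,0,0.5],[0,0,0],1],
  [[0,0,1],[0,0,0],1],
])

```text
clock: 14.35
tcp_pos: [0.5547, 0.1675, 0.0467]
orientation: [0.0, 0.785, 0.62, 0.0]
wrist_force: [0.7, -1.6, 2.0]
finger_gap: 0.0107
grip_force: 89.5
```

move_arm([
  [[0,0,0.5],[0,0,0],1],
  [[0,0,1],[0,0,0],1],
])

```text
clock: 14.6
tcp_pos: [0.5547, 0.1675, 0.0457]
orientation: [0.0, 0.785, 0.62, -0.0]
wrist_force: [1.3, -0.5, 1.9]
finger_gap: 0.0105
grip_force: 89.5
```

move_arm([
  [[0,0,0.5],[0,0,0],1],
  [[0,0,1],[0,0,0],1],
])

```text
clock: 14.85
tcp_pos: [0.5546, 0.1675, 0.0447]
orientation: [0.0, 0.785, 0.62, -0.0]
wrist_force: [1.0, -0.6, 2.4]
finger_gap: 0.0109
grip_force: 89.5
```

move_arm([
  [[0,0,0.5],[0,0,0],1],
  [[0,0,1],[0,0,0],1],
])

```text
clock: 15.1
tcp_pos: [0.5547, 0.1675, 0.0439]
orientation: [0.0, 0.785, 0.62, 0.0]
wrist_force: [-0.5, -0.5, 5.6]
finger_gap: 0.0109
grip_force: 90.0
```

The force rose about 3 N, so this is probably first contact. I go on in small steps.

move_arm([
  [[0,0,0.15],[0,0,0],1],
  [[0,0,0.3],[0,0,0],1],
])

```text
clock: 15.35
tcp_pos: [0.5547, 0.1675, 0.0439]
orientation: [0.0, 0.785, 0.62, 0.0]
wrist_force: [0.3, -0.3, 6.6]
finger_gap: 0.0108
grip_force: 90.1
```

move_arm([
  [[0,0,0.2],[0,0,0],1],
  [[0,0,0.4],[0,0,0],1],
])

```text
clock: 15.6
tcp_pos: [0.5547, 0.1675, 0.0437]
orientation: [0.0, 0.785, 0.62, 0.0]
wrist_force: [-1.2, -0.1, 7.6]
finger_gap: 0.0107
grip_force: 90.4
```

move_arm([
  [[0,0,0.2],[0,0,0],1],
  [[0,0,0.3],[0,0,0],1],
  [[0,0,0.3],[0,0,0],1],
])

```text
clock: 15.98
tcp_pos: [0.5548, 0.1675, 0.0436]
orientation: [0.0, 0.785, 0.62, 0.0]
wrist_force: [-0.7, 0.1, 8.3]
finger_gap: 0.0109
grip_force: 90.5
```

```bash
python3 - <<'E'
from h import *
for i in range(5):
    env.read_camera('side'); s=env.get_state(); print(np.round(s['wrist_force'],1),s['tcp_pos'][2])
E
```

```text
[-0.6 -2.   8.6] 0.043620327919010965
[-1.4 -2.4  8.8] 0.0436270948447444
[-1.  -0.5  9.5] 0.04363782430029968
[-1.3 -1.1  8.5] 0.043624677669332264
[-1.8 -0.5  9.1] 0.04362512763841819
```

move_arm([
  [[0,0,0.3],[0,0,0],1],
  [[0,0,0.6],[0,0,0],1],
  [[0,0,0.8],[0,0,0],1],
  [[0,0,0.8],[0,0,0],1],
])

```text
clock: 16.73
tcp_pos: [0.5548, 0.1675, 0.0433]
orientation: [0.0, 0.785, 0.62, 0.0]
wrist_force: [-2.0, -0.8, 11.9]
finger_gap: 0.0107
grip_force: 91.0
```

```bash
python3 - <<'E'
from h import *
for i in range(4):
    env.read_camera('side'); s=env.get_state(); print(np.round(s['wrist_force'],1),s['tcp_pos'][2],s['ft_torque'])
go([.5554,.1674,.0436],76.5)
E
```

```text
[-2.2 -0.8 11.9] 0.04336143609140501 [-0.24267881  0.54039596 -0.0662618 ]
[-2.3 -1.5 13. ] 0.04333538840837674 [-0.16506368  0.52826444 -0.09639167]
[-1.1 -1.  12.2] 0.04337700093264485 [-0.15938756  0.5125853  -0.07816038]
[-2.3 -0.5 12.5] 0.043342461889566475 [-0.24524073  0.49693961 -0.08866551]
t 16.93 tcp [0.5548 0.1675 0.0433] shift [-0.   0.6 -0.3] turn [ 0.005 -0.001  0.011] F [-2.3 -0.5 12.5]
```

move_arm([
  [[0,0,0],[0,0,0],0],
  [[0,0,0],[0,0,0],0],
  [[0,0,0],[0,0,0],0],
  [[0,0,0],[0,0,0],0],
], squeeze=20)

```text
clock: 17.42
tcp_pos: [0.5544, 0.1675, 0.0415]
orientation: [-0.0, 0.785, 0.62, -0.0]
wrist_force: [-0.6, 0.4, -0.2]
finger_gap: 0.0429
grip_force: 0.0
```

Released. I raise the tool straight up clear of the rib.

move_arm([
  [[0,0,-15],[0,0,0],0],
  [[0,0,-50],[0,0,0],0],
  [[0,0,-100],[0,0,0],0],
  [[0,0,-150],[0,0,0],0],
  [[0,0,-150],[0,0,0],0],
])

```text
clock: 18.05
tcp_pos: [0.5577, 0.1681, 0.1981]
orientation: [0.003, 0.785, 0.62, 0.004]
wrist_force: [0.2, -0.2, 0.1]
finger_gap: 0.0429
grip_force: 0.0
```

```bash
python3 - <<'E'
from h import *
for i in range(4): env.read_camera('scene')
s=env.get_state(); p=env.read_camera('wrist'); E=wristE(p,s)
im=p['pixels'].copy(); print(s['tcp_pos'],s['wrist_force'])
for a,c in ((PLATE,(255,0,0)),(BASE,(0,255,0))):
    sl=(sil(a,.5555,.1651,-.2354,.0288 if a is PLATE else 0,p,E)>.5).astype(np.uint8); cv2.drawContours(im,cv2.findContours(sl,0,1)[0],-1,c,1)
save(dict(pixels=im),'w6')
E
```

```text
[0.55387668 0.16739715 0.1911074 ] [-0.02595072  0.42892829 -0.67747338]
```

View pics/w6.png

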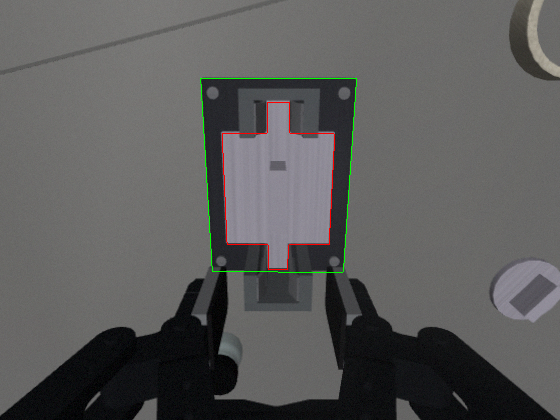

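The plate (centre about (278,188)) matches the predicted outline at the bracket centre. Both ears are in the slots, it is level, and the fingers are clear.

```bash
python3 -c "
from h import *
print(env.hand_in())"
```

```text
the job is handed in; nothing more can be done
None
```

The cover plate is in the bracket with both ears in the slots. I pressed it onto the mould with about 10 N (estimated from wrist force) and released it. The final wrist picture shows it centred and level, and I handed the job in at about 18 s. No verdict was returned, and the force on the mould after release was not measured.

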